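Sweep the loose hardware into the riser's drawer and shut it

TASK

Clear the front of the breadboard riser: use the fingertips to sweep the two red caps and the two steel post collars along the top and over its front edge into the open drawer, without picking any of them up, then push the drawer fully shut. Leave the sample box and the objective at the back of the riser and the mirror mount on the table where they are.

Things in the scene. Friction and masses are not known exactly. Their poses are not given: they have to be found in the camera images.
- riser: Breadboard riser fixed to the table: grey case, 230 mm deep (x) and 150 mm wide (y), with a dark top full of small holes 72 mm above the table. Origin under its centre, on the table. Its x axis points from the drawer side (front) to the back, z up. Rails 9 mm wide and 8 mm high bound the top at both sides and the back: free from x = -115 to 106 mm, y = -66 to 66 mm; the front edge has no rail.
- drawer (a joint): How far the riser's drawer is out, in m, along the riser's -x: 0 fully shut, at most 0.115; starts 0.08 to 0.11. About 1.5 N of friction, light damping, no spring: it stays where left. The gap between the riser's front edge and the inner face of the drawer's front is as long as this value.
- drawer_front (a point): Foremost point of the drawer: middle of the outer edge of the dark pull strip (80 mm wide, 4 mm thick, 59 mm above the table) that stands 8 mm out from the flat aluminium front panel (148 mm wide, 5 to 61 mm above the table). Shut, it lies at x = -129 mm, y = 0 of the riser. Moves with the drawer; axes as the riser's.
- drawer_floor (a point): Middle of the drawer's inner floor, 10 mm above the table (62 mm below the riser's top); moves with the drawer, axes as the riser's. The inner space reaches about 93 mm from it along x and 67 mm along y, either way; its side walls are 45 mm high, so all of the drawer lies at least 11 mm below the riser's top.
- cap_a: Red protective cap, a flat disc 36 mm across and 12 mm high, about 16 g, lying loose on the riser's top towards its +y side. Origin at the centre of its underside.
- cap_b: Red protective cap like cap_a, towards the riser's -y side.
- collar_a: Steel post collar, a ring 25 mm across and 10 mm high, about 22 g, lying flat in the middle of the riser's top near the front edge. Origin at the centre of its underside.
- collar_b: Steel post collar like collar_a, in the middle of the riser's top farther from the front edge.
- sample_box: Pale, clear-lidded sample box, 52 x 52 x 16 mm, at the back of the riser's top. Bystander: leave it where it is. Origin at the centre of its underside.
- objective: Chrome microscope objective standing upright, 27 mm across and 47 mm high, at the back of the riser's top. Bystander: leave it where it is. Origin at the centre of its underside.
- mirror_mount: Black kinematic mirror mount, 46 x 50 x 50 mm, standing on the table to the left of the drawer. Bystander: leave it where it is. Origin at the middle of its underside.

How it is judged:
On the way, in this order (a step that is already met when the one before it is completed fails the run):
1. both caps and both collars lie inside the drawer, which is still open (x of cap_a in the frame of drawer_floor between -0.097 and 0.095 m and y of cap_a in the frame of drawer_floor between -0.069 and 0.069 m and z of cap_a in the frame of drawer_floor between -0.006 and 0.046 m and x of cap_b in the frame of drawer_floor between -0.097 and 0.095 m and y of cap_b in the frame of drawer_floor between -0.069 and 0.069 m and z of cap_b in the frame of drawer_floor between -0.006 and 0.046 m and x of collar_a in the frame of drawer_floor between -0.097 and 0.095 m and y of collar_a in the frame of drawer_floor between -0.069 and 0.069 m and z of collar_a in the frame of drawer_floor between -0.006 and 0.046 m and x of collar_b in the frame of drawer_floor between -0.097 and 0.095 m and y of collar_b in the frame of drawer_floor between -0.069 and 0.069 m and z of collar_b in the frame of drawer_floor between -0.006 and 0.046 m and value of joint drawer above 0.02 m), for 0.2 s.
2. the drawer is pushed fully shut (value of joint drawer below 0.004 m), for 0.2 s.
At the end, for the whole second after the job is handed in: Both caps and both collars lie at rest between the drawer's walls, below their rim; the drawer is within 4 mm of fully shut; sample box, objective and mirror mount stand upright within 10 mm of where they stood (x of cap_a in the frame of drawer_floor between -0.097 and 0.095 m and y of cap_a in the frame of drawer_floor between -0.069 and 0.069 m and z of cap_a in the frame of drawer_floor between -0.006 and 0.046 m and x of cap_b in the frame of drawer_floor between -0.097 and 0.095 m and y of cap_b in the frame of drawer_floor between -0.069 and 0.069 m and z of cap_b in the frame of drawer_floor between -0.006 and 0.046 m and x of collar_a in the frame of drawer_floor between -0.097 and 0.095 m and y of collar_a in the frame of drawer_floor between -0.069 and 0.069 m and z of collar_a in the frame of drawer_floor between -0.006 and 0.046 m and x of collar_b in the frame of drawer_floor between -0.097 and 0.095 m and y of collar_b in the frame of drawer_floor between -0.069 and 0.069 m and z of collar_b in the frame of drawer_floor between -0.006 and 0.046 m and value of joint drawer below 0.004 m and linear speed of each of cap_a, cap_b, collar_a, collar_b below 0.02 m/s and distance of each of sample_box, objective, mirror_mount from where it was at the start of the episode below 0.01 m and angle between each of sample_box, objective, mirror_mount's own z axis and vertical below 0.15 rad); the robot touches nothing.
It fails at once if a cap or collar is lifted more than 25 mm off the riser's top instead of being swept (height (world z) of any of cap_a, cap_b, collar_a, collar_b above 0.097 m).
It fails at once if sample box, objective or mirror mount is shifted more than 10 mm or tipped (distance of any of sample_box, objective, mirror_mount from where it was at the start of the episode above 0.01 m or angle between any of sample_box, objective, mirror_mount's own z axis and vertical above 0.3 rad).
It also fails if it takes over 58 s, if anything falls off the work surface, if the arm or the gripper's body presses on something with over 40 N, if the wrist force passes 120 N, or if a joint passes its speed limit or range.

ROBOT

A 6-joint arm with a two-finger parallel gripper is mounted at the origin on a cart in front of the work surface, level with it; the furniture and walls round the work are solid. World frame = base frame: x ahead of the robot, y to its left, z up, the work surface at z = 0. Lengths are in m, angles in rad, forces in N, time in s.
With the tool pointing down it reaches from about 0.35 to 0.975 m from the base axis. Payload 4.9 kg.
Tool frame: the origin (TCP) lies midway between the tips of the shut fingers; the grasp point (between the pads) lies manip.grip_depth behind it (manip.grip_depth is the distance from the TCP to the grasp point, in m); z points along the fingers, x is the direction in which the jaws open and shut, and the axes are right-handed (so a half turn about z gives the same grasp; the last joint's range is limited). The gripper opens to 85 mm and grips with 20 to 120 N. Pads are 22 mm wide; open, the fingers measure 114 mm over their backs; the gripper's body (76 mm by 85 mm) begins 54 mm behind the grasp point. The pads swing forward as they close: fully open they stand 13 mm farther back than shut.
Start: joints at [1.031, 0.053, 1.613, -0, 1.476, -0.119], TCP at [0.255, 0.57, 0.231] pointing down, gripper open.
Joint ranges: [-3.01, 3.01], [-1.01, 2.22], [0.06, 2.58], [-1.02, 4.17], [0.09, 2.62], [-3.14, 3.14]. Speed limits (rad/s): [2.57, 2.57, 3.14, 3.14, 3.14, 3.14].

INTERFACE

Orientations are given as a unit quaternion [w, x, y, z].
In Python, from plant import state, grab_frame, ticket, manip gives the robot as it stands.
- The arm moves only by the tool carry_out, never from a script. Its argument "moves" is a list that holds one entry, the list of rows, each a list of 7 numbers: the turn, a rotation vector about the tool's x, y, z each as a share of 5 degrees, from -1 to 1, then the shift along the tool's x, y, z each as a share of 0.04 m, from -1 to 1, then the gripper command: -1 is shut, 1 is fully open, values between are in proportion. A call has 1 to 8 rows; each row shifts and turns the commanded pose from where the row before left it, along the tool's axes as they then stand; what a row does not reach is not made up. A row lasts 1/12 s, in which the tool goes at most 41.7 mm and 7.16 degrees, less where a joint would pass 70% of its speed; a pose out of reach is approached as far as the arm can. A call with a number of a shift or a turn outside -1 to 1 is refused whole. A call with a gripper value outside its range is refused whole. The fingers move at their own pace and stop on an object; the grip force is fixed at half the most. Time passes only in rows, so rows that do not move let the fingers close. It gives the time, the measured TCP pose, the force and the opening at its end, in the units of the state.
- state(): the state, without advancing time (a new reading comes with each control period).
- grab_frame(name): name is "scene" or "side" or "wrist"; returns a dict with "frame" (384x512x3 uint8, red, green, blue), "z_map" (384x512 float32, m along the optical axis (not along the pixel's ray), 0 where there is no reading), "K" (3x3 intrinsics, pixels), "world_from_camera" (4x4, takes a point from camera to world coordinates); the wrist camera has in their place "hand_eye" (4x4, takes a point from camera to tool coordinates, whose origin is the TCP and whose axes are the tool frame's). Camera axes: x right, y down, z forward; pixel columns grow to the right and rows downward; lengths in m; the calibration is good to about 2 mm. A picture is of the moment at which its call begins: read the wrist's pose just before it.
- ticket.job_done(): hands the job in, once; it reports no verdict.
The state is a dict: "time": time; "joint_pos": joint angles; "joint_vel": joint speeds; "joint_efforts": joint torques, N m; "tool_pos": TCP position; "tool_rot": TCP orientation; "contact_force": force on the tool from outside, world axes, zero at the start; "ft_torque": the same for the moment, N m; "gripper_width": opening from 0.0 (shut) to 1.0 (fully open).
Only numpy, scipy, OpenCV 4.12 (cv2) and the standard library are available. Lean on these libraries where they do the work, as an engineer would, in place of code of your own. Each camera call takes 0.05 s, during which the arm holds its last target.

## Working session

There is one attempt and no reset: what is moved stays moved. The work goes in short steps, Python scripts to look and compute and a tool call to move; the robot and the scene stay as the last step left them, time stands still between calls to the robot, and variables do not carry over. Pictures are saved under pics/ and viewed, and the job is handed in when it is done.

Besides the shell and the picture viewer there is one more tool, called after ">>>" by a JSON object that holds its "name" and its "arguments". carry_out: Moves the arm, as the interface text tells. Shift numbers are shares of 0.04 m and turn numbers shares of 5 degrees, none past 1 either way. Its arguments: {"type":"object","properties":{"moves":{"type":"array"}},"required":["moves"]}

```bash
ls; mkdir -p pics; python3 - <<'E'
from plant import state, grab_frame, manip
import cv2,numpy as np,pickle
s=state();print(s['time'],s['tool_pos'],s['tool_rot'],s['gripper_width'],manip.grip_depth)
fs={}
for n in['scene','side']:
    f=grab_frame(n);fs[n]=f;cv2.imwrite(f'pics/{n}0.png',f['frame'][:,:,::-1]);print(f['K'],f['world_from_camera'])
pickle.dump(fs,open('f0.pkl','wb'))
E
```

```text
pics
0.0 [0.25498494 0.56993767 0.23006528] [ 4.44287676e-04  8.39193587e-01  5.43831837e-01 -9.26579124e-04] 1.0027105438390143 0.0187
[[352.24448361   0.         253.90185529]
 [  0.         352.24448361 183.1696987 ]
 [  0.           0.           1.        ]] [[ 0.49227861 -0.52706     0.69272616 -0.08895854]
 [-0.87021053 -0.27982213  0.40550364 -0.44981955]
 [-0.01988464 -0.80243837 -0.59640361  0.58889343]
 [ 0.          0.          0.          1.        ]]
[[471.13726769   0.         251.98027715]
 [  0.         471.13726769 183.68192395]
 [  0.           0.           1.        ]] [[ 0.99815321  0.04204851 -0.04384161  0.54604361]
 [ 0.05711446 -0.40378489  0.91306939 -1.13189862]
 [ 0.02069063 -0.91388713 -0.40544076  0.54285408]
 [ 0.          0.          0.          1.        ]]
```

View pics/scene0.png

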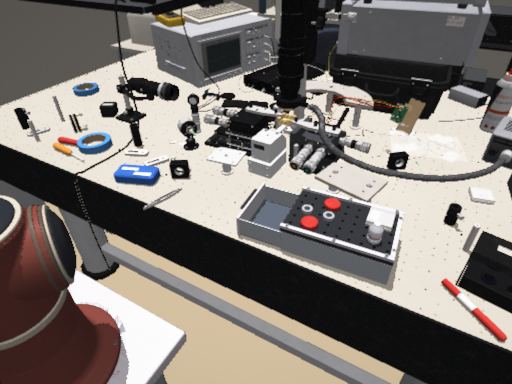

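View pics/side0.png

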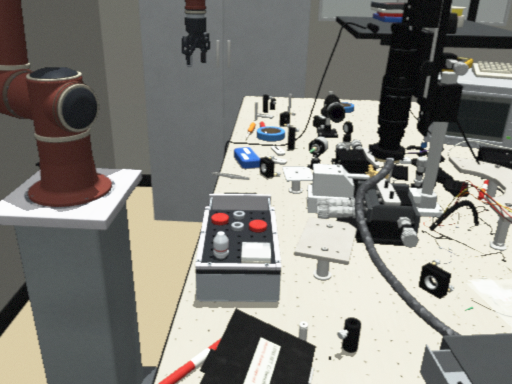

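```bash
cat > h.py <<'E'
import numpy as np,cv2,pickle
def cast(f,u,v,z):
    K=f['K'];T=f['world_from_camera'];d=T[:3,:3]@np.linalg.solve(K,[u,v,1.]);o=T[:3,3]
    return o+d*(z-o[2])/d[2]
def proj(f,p):
    T=np.linalg.inv(f['world_from_camera']);q=T[:3,:3]@np.asarray(p)+T[:3,3];q=f['K']@q;return q[:2]/q[2]
E
python3 - <<'E'
from h import *
fs=pickle.load(open('f0.pkl','rb'))
for n,(a,b,c,d) in {'scene':(150,150,420,290),'side':(190,140,290,310)}.items():
    f=fs[n];im=f['frame'];hsv=cv2.cvtColor(im,cv2.COLOR_RGB2HSV)
    m=((hsv[...,0]<8)|(hsv[...,0]>172))&(hsv[...,1]>150)&(hsv[...,2]>100)
    k,l,st,ce=cv2.connectedComponentsWithStats(m.astype('uint8'))
    for i in range(1,k):
        if st[i,4]>40: print(n,ce[i],st[i],cast(f,*ce[i],.081))
    s=min(780/(c-a),590/(d-b));cv2.imwrite(f'pics/{n}z.png',cv2.resize(im[b:d,a:c,::-1],None,fx=s,fy=s,interpolation=cv2.INTER_CUBIC));print(n,s)
E
```

```text
scene [ 67.21428571 140.44047619] [ 59 137  18   8  84] [0.42645362 0.48654345 0.081     ]
scene [332.04487179 203.51923077] [324 198  17  12 156] [ 0.51649457 -0.29577519  0.081     ]
scene [308.98360656 221.95628415] [301 216  17  13 183] [ 0.43650617 -0.27363797  0.081     ]
scene [450.23684211 286.76315789] [442 279  18  17 114] [ 0.40004425 -0.54726453  0.081     ]
scene [488.71785714 324.17857143] [472 308  34  33 280] [ 0.3529253  -0.60619981  0.081     ]
scene 2.888888888888889
side [391.          14.45238095] [381  13  21   3  42] [2.0769307  5.85351416 0.081     ]
side [219.67901235 218.13580247] [211 213  18  12 162] [ 0.43957219 -0.27425438  0.081     ]
side [257.52       225.21714286] [249 220  18  12 175] [ 0.51904332 -0.29698071  0.081     ]
side [214.68888889 345.13333333] [209 340  11  10  45] [ 0.47650906 -0.63803103  0.081     ]
side [178.49140893 373.63230241] [159 362  36  22 291] [ 0.4375326  -0.69129648  0.081     ]
side 3.4705882352941178
```

```bash
sleep 1
```

```text
(no output)
```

View pics/scenez.png

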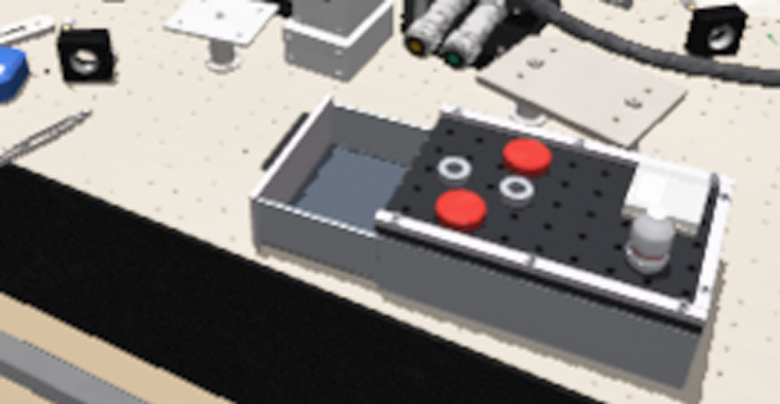

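View pics/sidez.png

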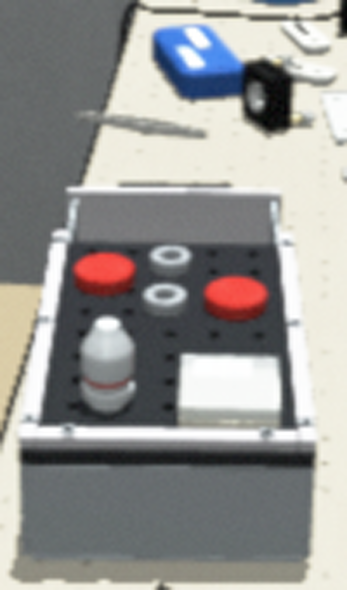

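```bash
python3 - <<'E'
from h import *
fs=pickle.load(open('f0.pkl','rb'));f=fs['scene'];g=fs['side']
S=lambda u,v,z:cast(f,150+u/2.889,150+v/2.889,z)[:2].round(4)
D=lambda u,v,z:cast(g,190+u/3.4706,140+v/3.4706,z)[:2].round(4)
print('scene corners',S(378,217,.08),S(440,110,.08),S(733,183,.08),S(692,314,.08))
print('side corners',D(52,238,.08),D(290,240,.08),D(315,435,.08),D(24,432,.08))
print('collars',S(454,168,.082),S(516,189,.082),D(170,257,.082),D(165,296,.082))
print('drawer front top corners',S(253,199,.061),S(330,98,.061),D(67,190,.061),D(281,194,.061))
print('strip',S(264,169,.059),S(304,115,.059),D(118,184,.059),D(230,184,.059))
print('mount base',S(65,82,0),S(115,80,0),D(250,120,0),D(290,130,0),'top',S(60,32,.05),S(105,28,.05))
print('obj',S(648,268,.072), D(107,408,.072),'box',S(625,210,.088),S(632,160,.088),S(708,175,.088),S(700,222,.088), D(180,355,.088),D(277,355,.088),D(283,405,.088),D(178,405,.088))
E
```

```text
scene corners [ 0.401  -0.2255] [ 0.5389 -0.2147] [ 0.5585 -0.4412] [ 0.4155 -0.443 ]
side corners [ 0.4027 -0.2321] [ 0.5503 -0.2204] [ 0.5661 -0.4354] [ 0.4204 -0.4456]
collars [ 0.4747 -0.2536] [ 0.4742 -0.3029] [ 0.478  -0.2542] [ 0.4791 -0.3029]
drawer front top corners [ 0.3919 -0.1242] [ 0.5336 -0.1153] [ 0.3963 -0.1223] [ 0.5432 -0.1139]
strip [ 0.4279 -0.1122] [ 0.5042 -0.1059] [ 0.4295 -0.1048] [ 0.5073 -0.0969]
mount base [0.5052 0.169 ] [0.5314 0.1268] [0.5133 0.1604] [0.5479 0.1422] top [0.5178 0.1757] [0.5442 0.141 ]
obj [ 0.4509 -0.4073] [ 0.4577 -0.4078] box [ 0.4828 -0.3802] [ 0.5396 -0.37  ] [ 0.5488 -0.4235] [ 0.4953 -0.4292] [ 0.4935 -0.3776] [ 0.5453 -0.3728] [ 0.5495 -0.4217] [ 0.4962 -0.4264]
```

>>> {"name": "carry_out", "arguments": {"moves": [[[0,0,1,0,0,0,-1],[0,0,1,0,0,0,-1],[0,0,1,0,0,0,-1],[0,0,1,0,0,0,-1],[0,0,1,0,0,0,-1],[0,0,1,0,0,0,-1],[0,0,1,0,0,0,-1],[0,0,1,0,0,0,-1]]]}}

```text
time: 0.77
tool_pos: [0.2551, 0.5702, 0.2306]
tool_rot: [0.0, 0.975, 0.222, -0.0]
contact_force: [-0.2, -0.6, 0.3]
gripper_width: -0.001
```

>>> {"name": "carry_out", "arguments": {"moves": [[[0,0,1,0,0,0,-1],[0,0,1,0,0,0,-1],[0,0,1,0,0,0,-1],[0,0,1,0,0,0,-1],[0,0,0.3,0,0,0,-1],[0,0,0,0.5,0.5,0,-1],[0,0,0,0.5,0.5,0,-1],[0,0,0,0,0,0,-1]]]}}

```text
time: 1.43
tool_pos: [0.3007, 0.5312, 0.2306]
tool_rot: [0.001, 0.999, 0.037, 0.0]
contact_force: [-0.7, 0.2, 0.5]
gripper_width: 0.0
```

>>> {"name": "carry_out", "arguments": {"moves": [[[0,0,0,0.2,0.9,0,-1],[0,0,0,0.2,0.9,0,-1],[0,0,0,0.2,0.9,0,-1],[0,0,0,0.2,0.9,0,-1],[0,0,0,0.2,0.9,0,-1],[0,0,0,0.2,0.9,0,-1],[0,0,0,0.2,0.9,0,-1],[0,0,0,0.2,0.9,0,-1]]]}}

```text
time: 2.1
tool_pos: [0.3839, 0.2499, 0.2309]
tool_rot: [-0.0, 0.999, 0.039, -0.0]
contact_force: [1.0, -0.0, 0.1]
gripper_width: 0.001
```

>>> {"name": "carry_out", "arguments": {"moves": [[[0,0,0,0.2,0.9,0,-1],[0,0,0,0.2,0.9,0,-1],[0,0,0,0.2,0.9,0,-1],[0,0,0,0.2,0.9,0,-1],[0,0,0,0.2,0.9,0,-1],[0,0,0,0.2,0.9,0,-1],[0,0,0,0.2,0.9,0,-1],[0,0,0,0,0,0,-1]]]}}

```text
time: 2.77
tool_pos: [0.4601, -0.0004, 0.2311]
tool_rot: [0.001, 0.999, 0.035, -0.0]
contact_force: [-0.2, 0.4, 0.1]
gripper_width: 0.004
```

>>> {"name": "carry_out", "arguments": {"moves": [[[0,0,0,0.1,0.9,0,-1],[0,0,0,0.1,0.9,0,-1],[0,0,0,0.1,0.9,-0.5,-1],[0,0,0,0.1,0.9,-0.5,-1],[0,0,0,0.1,0.9,-0.5,-1],[0,0,0,0.1,0.9,-0.5,-1],[0,0,0,0,0.9,0,-1],[0,0,0,0,0,0,-1]]]}}

```text
time: 3.43
tool_pos: [0.503, -0.2496, 0.3123]
tool_rot: [0.001, 0.999, 0.036, 0.001]
contact_force: [-0.3, -0.3, 0.0]
gripper_width: -0.004
```

```bash
python3 - <<'E'
from plant import state, grab_frame
import cv2,pickle
s=state();f=grab_frame('wrist');pickle.dump((s,f),open('w.pkl','wb'))
cv2.imwrite('pics/w1.png',f['frame'][:,:,::-1]);print(f['hand_eye'],f['K'],s['tool_pos'])
E
```

```text
[[ 9.99999673e-01 -7.73616394e-04 -2.36968669e-04 -1.26217686e-03]
 [ 8.09091633e-04  9.55171776e-01  2.96051048e-01 -7.54599965e-02]
 [-2.68415914e-06 -2.96051143e-01  9.55172090e-01 -1.42370094e-01]
 [ 0.00000000e+00  0.00000000e+00  0.00000000e+00  1.00000000e+00]] [[300.61240501   0.         250.78073465]
 [  0.         300.61240501 192.99302843]
 [  0.           0.           1.        ]] [ 0.50302341 -0.24963275  0.31231319]
```

View pics/w1.png

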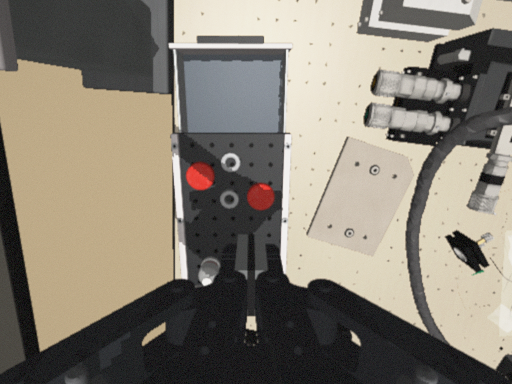

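```bash
cat >> h.py <<'E'
from scipy.spatial.transform import Rotation as R
def wcam(s,f):
    q=s['tool_rot'];T=np.eye(4);T[:3,:3]=R.from_quat([q[1],q[2],q[3],q[0]]).as_matrix();T[:3,3]=s['tool_pos']
    g=dict(f);g['world_from_camera']=T@f['hand_eye'];return g
C=np.array([.4817,-.3323]);a=np.array([.0775,-.997]);b=np.array([.997,.0775])
def ris(p): d=np.asarray(p)[:2]-C; return np.array([d@a,d@b]).round(4)
E
python3 - <<'E'
from h import *
s,f=pickle.load(open('w.pkl','rb'));g=wcam(s,f)
for n,u,v,z in [('cap_b',200,176.5,.084),('cap_a',261,196.5,.084),('colA',231,162,.082),('colB',230,199.5,.082),('fl',173,133.5,.08),('fr',291,133.5,.08),('railL',183,260,.08),('railR',285,255,.08),('drFrontL',171,45,.061),('drFrontR',293,45,.061),('strip',231,36.5,.059),('tl',180,134,.072),('tr',284,134,.072)]:
    p=cast(g,u,v,z);print(n,p[:2].round(4),ris(p))
print('box/obj',ris([.518,-.4]),ris([.454,-.4075]),'tcp',ris(s['tool_pos']))
E
```

```text
cap_b [ 0.4389 -0.2724] [-0.063 -0.038]
cap_a [ 0.5184 -0.2936] [-0.0358  0.0395]
colA [ 0.4771 -0.2514] [-0.081   0.0017]
colB [ 0.4784 -0.3012] [-0.0313 -0.0009]
fl [ 0.4041 -0.2213] [-0.1166 -0.0687]
fr [ 0.5488 -0.2111] [-0.1157  0.0763]
railL [ 0.417 -0.396] [ 0.0585 -0.0694]
railR [ 0.559  -0.3781] [0.0517 0.0735]
drFrontL [ 0.3977 -0.1199] [-0.2183 -0.0673]
drFrontR [ 0.5423 -0.1096] [-0.2174  0.0777]
strip [ 0.4682 -0.1054] [-0.2273  0.0041]
tl [ 0.4109 -0.2224] [-0.1151 -0.062 ]
tr [ 0.5412 -0.2131] [-0.1142  0.0686]
box/obj [0.0703 0.0309] [ 0.0728 -0.0334] tcp [-0.0808  0.0277]
```

>>> {"name": "carry_out", "arguments": {"moves": [[[0,0,0,0.07,0.55,0,-1],[0,0,0,0.07,0.55,0,-1],[0,0,0,0.07,0.55,0.6,-1],[0,0,0,0.07,0.55,0.8,-1],[0,0,0,0,0,0.9,-1],[0,0,0,0,0,0.9,-1],[0,0,0,0,0,0.9,-1],[0,0,0,0,0,0.5,-1]]]}}

```text
time: 4.15
tool_pos: [0.5183, -0.328, 0.1213]
tool_rot: [-0.003, 0.999, 0.039, -0.003]
contact_force: [-1.3, 0.2, -1.2]
gripper_width: 0.002
```

>>> {"name": "carry_out", "arguments": {"moves": [[[0,0,0,0,0,0,-1],[0,0,0,0,0,0,-1]]]}}

```text
time: 4.32
tool_pos: [0.5198, -0.3297, 0.1256]
tool_rot: [-0.002, 0.999, 0.039, -0.001]
contact_force: [0.7, -0.8, 0.3]
gripper_width: -0.001
```

```bash
python3 - <<'E'
from plant import state, grab_frame
from h import *
s=state();f=grab_frame('side');print(s['tool_pos'],ris(s['tool_pos']))
im=f['frame'][140:320,170:310,::-1]
cv2.imwrite('pics/s2.png',cv2.resize(im,None,fx=3.2,fy=3.2,interpolation=cv2.INTER_CUBIC))
E
```

```text
[ 0.51980469 -0.32965817  0.12561123] [0.0003 0.0382]
```

View pics/s2.png

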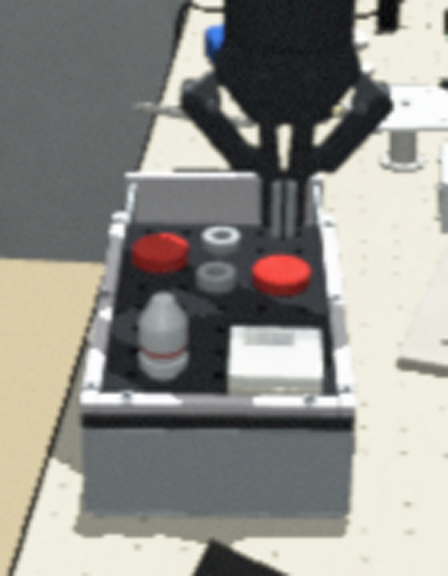

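>>> {"name": "carry_out", "arguments": {"moves": [[[0,0,0,0,0.2,0.3,-1],[0,0,0,0,0,0.3,-1],[0,0,0,0,0,0.3,-1],[0,0,0,0,0,0.25,-1],[0,0,0,0,0,0.06,-1],[0,0,0,0,0,0,-1]]]}}

```text
time: 4.87
tool_pos: [0.52, -0.3391, 0.0769]
tool_rot: [-0.001, 0.999, 0.038, -0.001]
contact_force: [-0.4, -0.7, 0.7]
gripper_width: -0.001
```

>>> {"name": "carry_out", "arguments": {"moves": [[[0,0,0,0,-0.2,0.03,-1],[0,0,0,0,-0.25,0,-1],[0,0,0,0,-0.25,0,-1],[0,0,0,0,-0.25,0,-1],[0,0,0,0,-0.25,0,-1],[0,0,0,0,-0.25,0,-1],[0,0,0,0,-0.25,0,-1],[0,0,0,0,-0.25,0,-1]]]}}

```text
time: 5.53
tool_pos: [0.515, -0.261, 0.0779]
tool_rot: [0.0, 0.999, 0.038, 0.0]
contact_force: [-0.8, -0.9, -0.2]
gripper_width: 0.001
```

```bash
cat > snap.py <<'E'
import sys
from plant import state, grab_frame
from h import *
s=state();f=grab_frame('side');h=grab_frame('scene');print(s['time'],s['tool_pos'],ris(s['tool_pos']))
A=cv2.resize(f['frame'][140:320,170:310],(390,501),interpolation=cv2.INTER_CUBIC)
B=cv2.resize(h['frame'][160:290,225:410],(400,281),interpolation=cv2.INTER_CUBIC)
o=np.zeros((501,790,3),'uint8');o[:,:390]=A;o[:281,390:]=B
cv2.imwrite(f'pics/{sys.argv[1]}.png',o[...,::-1])
E
python3 snap.py a1
```

```text
5.5333 [ 0.51499984 -0.2609753   0.07794613] [-0.0685  0.0387]
```

View pics/a1.png

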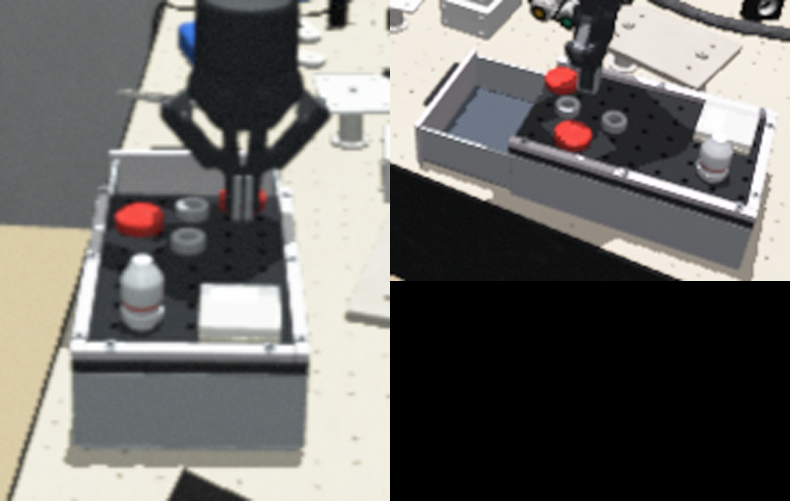

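>>> {"name": "carry_out", "arguments": {"moves": [[[0,0,0,0,-0.25,0.05,-1],[0,0,0,0,-0.25,0,-1],[0,0,0,0,-0.25,0,-1],[0,0,0,0,-0.25,0,-1],[0,0,0,0,-0.25,0,-1],[0,0,0,0,-0.2,0,-1],[0,0,0,0,0,0,-1],[0,0,0,0,0,0,-1]]]}}

```text
time: 6.3
tool_pos: [0.5106, -0.2038, 0.0757]
tool_rot: [0.0, 0.999, 0.039, 0.0]
contact_force: [-0.9, 0.1, -0.2]
gripper_width: 0.002
```

```bash
python3 snap.py a2
```

```text
6.3 [ 0.5105652  -0.2037873   0.07573037] [-0.1259  0.0387]
```

View pics/a2.png

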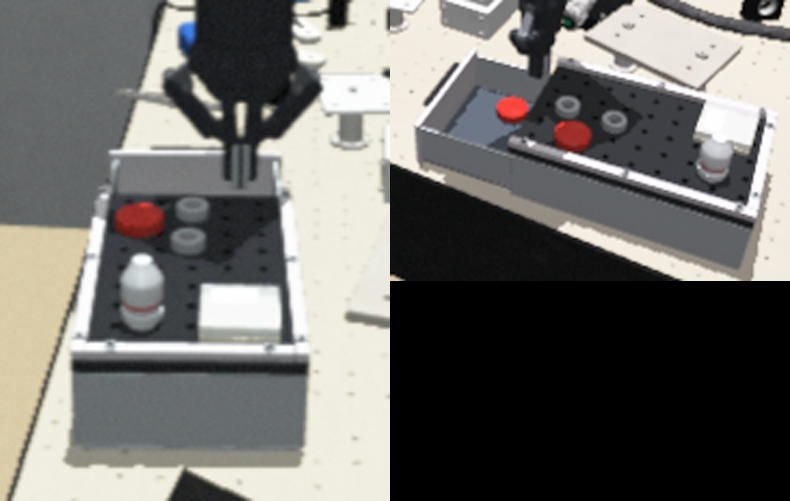

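>>> {"name": "carry_out", "arguments": {"moves": [[[0,0,0,0,0,-0.8,-1],[0,0,0,0,0,-0.5,-1],[0,0,0,-0.38,0.56,0,-1],[0,0,0,-0.38,0.56,0,-1],[0,0,0,-0.38,0.56,0,-1],[0,0,0,-0.38,0.56,0,-1],[0,0,0,-0.38,0.56,0,-1],[0,0,0,0,0,0,-1]]]}}

```text
time: 7.07
tool_pos: [0.4415, -0.3257, 0.1281]
tool_rot: [0.001, 0.999, 0.036, -0.0]
contact_force: [-0.1, -0.2, 0.4]
gripper_width: -0.002
```

```bash
python3 snap.py a3
```

```text
7.0667 [ 0.44148141 -0.32569043  0.12810139] [-0.0097 -0.0396]
```

View pics/a3.png

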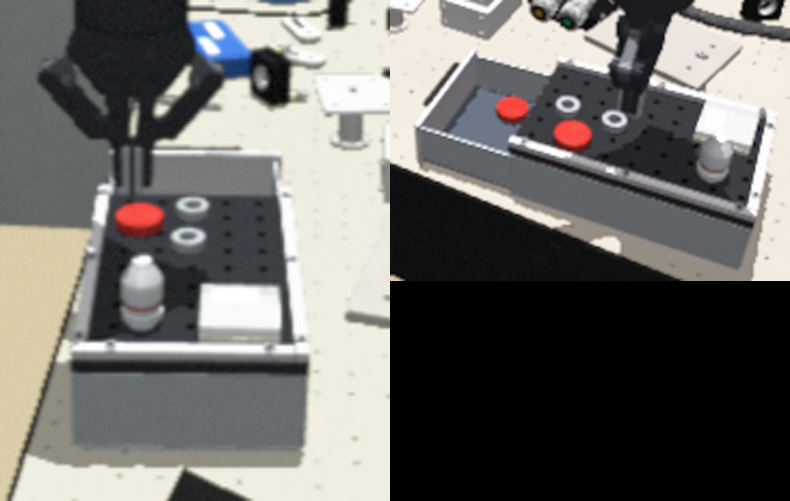

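>>> {"name": "carry_out", "arguments": {"moves": [[[0,0,0,0.03,0,0.4,-1],[0,0,0,0,0,0.4,-1],[0,0,0,0,0,0.3,-1],[0,0,0,0,0,0.18,-1],[0,0,0,0,0,0,-1],[0,0,0,0,-0.2,0,-1],[0,0,0,0,-0.25,0,-1],[0,0,0,0,-0.25,0,-1]]]}}

```text
time: 7.83
tool_pos: [0.4429, -0.2931, 0.0775]
tool_rot: [0.0, 0.999, 0.038, 0.001]
contact_force: [-0.5, 0.1, 0.3]
gripper_width: -0.0
```

>>> {"name": "carry_out", "arguments": {"moves": [[[0,0,0,0,-0.25,0.04,-1],[0,0,0,0,-0.25,0,-1],[0,0,0,0,-0.25,0,-1],[0,0,0,0,-0.25,0,-1],[0,0,0,0,-0.25,0,-1],[0,0,0,0,-0.25,0,-1],[0,0,0,0,-0.25,0,-1],[0,0,0,0,-0.25,0,-1]]]}}

```text
time: 8.5
tool_pos: [0.4361, -0.2129, 0.0749]
tool_rot: [-0.0, 0.999, 0.038, -0.0]
contact_force: [0.2, -0.2, -0.1]
gripper_width: -0.0
```

>>> {"name": "carry_out", "arguments": {"moves": [[[0,0,0,0,-0.1,0,-1],[0,0,0,0,0,0,-1]]]}}

```text
time: 8.67
tool_pos: [0.4358, -0.209, 0.0747]
tool_rot: [-0.0, 0.999, 0.039, -0.0]
contact_force: [-0.3, 0.0, -0.9]
gripper_width: -0.002
```

```bash
python3 snap.py a4
```

```text
8.6667 [ 0.43581176 -0.20896105  0.07474011] [-0.1265 -0.0362]
```

View pics/a4.png

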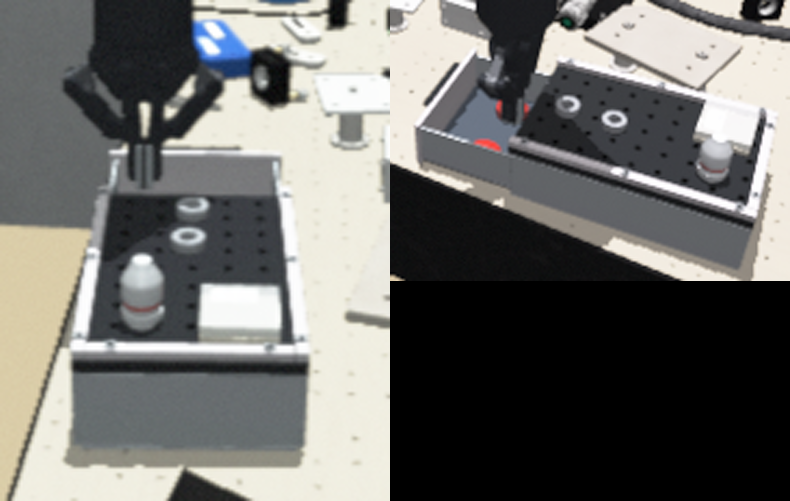

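>>> {"name": "carry_out", "arguments": {"moves": [[[0,0,0,0,0,-0.8,-1],[0,0,0,0,0,-0.5,-1],[0,0,0,0.18,0.65,0,-1],[0,0,0,0.18,0.65,0,-1],[0,0,0,0.18,0.65,0,-1],[0,0,0,0.18,0.65,0,-1],[0,0,0,0.18,0.65,0,-1],[0,0,0,0,0,0,-1]]]}}

```text
time: 9.43
tool_pos: [0.4828, -0.3415, 0.1273]
tool_rot: [0.001, 0.999, 0.037, 0.001]
contact_force: [-0.9, -0.3, 0.6]
gripper_width: -0.001
```

```bash
python3 - <<'E'
from plant import state, grab_frame
from h import *
s=state();f=grab_frame('wrist');g=wcam(s,f);print(s['tool_pos'],ris(s['tool_pos']))
pickle.dump((s,f),open('w2.pkl','wb'))
cv2.imwrite('pics/w2.png',f['frame'][:,:,::-1])
E
```

```text
[ 0.48277776 -0.34148466  0.12728305] [0.0092 0.0004]
```

View pics/w2.png

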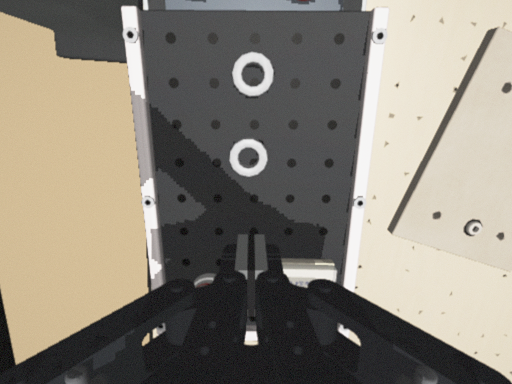

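>>> {"name": "carry_out", "arguments": {"moves": [[[0,0,0,0,0,0.4,-1],[0,0,0,0,0,0.4,-1],[0,0,0,0,0,0.3,-1],[0,0,0,0,0,0.18,-1],[0,0,0,0,0,0,-1],[0,0,0,0,-0.2,0,-1],[0,0,0,0,-0.2,0,-1],[0,0,0,0,-0.2,0,-1]]]}}

```text
time: 10.15
tool_pos: [0.4804, -0.3124, 0.0768]
tool_rot: [0.001, 0.999, 0.038, 0.001]
contact_force: [0.2, -0.3, 0.4]
gripper_width: -0.0
```

>>> {"name": "carry_out", "arguments": {"moves": [[[0,0,0,0,-0.2,0.03,-1],[0,0,0,0,-0.2,0,-1],[0,0,0,0,-0.2,0,-1],[0,0,0,0,-0.2,0,-1],[0,0,0,0,0,0,-1]]]}}

```text
time: 10.57
tool_pos: [0.4774, -0.2793, 0.0744]
tool_rot: [-0.0, 0.999, 0.039, -0.0]
contact_force: [0.0, 0.5, -0.8]
gripper_width: -0.001
```

```bash
python3 snap.py a5
```

```text
10.5667 [ 0.47735354 -0.27932384  0.07440476] [-0.0532 -0.0002]
```

View pics/a5.png

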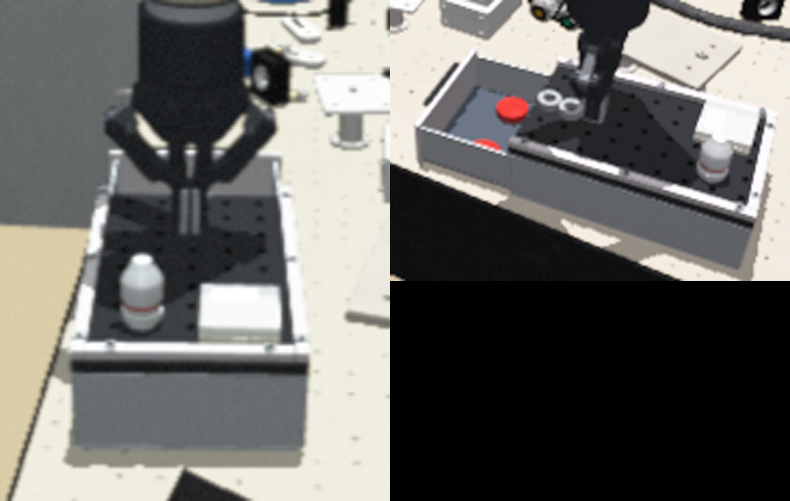

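Both collars are lined up ahead of the fingers. Continuing over the edge.

>>> {"name": "carry_out", "arguments": {"moves": [[[0,0,0,0,-0.2,-0.02,-1],[0,0,0,0,-0.2,0,-1],[0,0,0,0,-0.2,0,-1],[0,0,0,0,-0.2,0,-1],[0,0,0,0,0,0,-1]]]}}

```text
time: 11.08
tool_pos: [0.4747, -0.2474, 0.075]
tool_rot: [-0.001, 0.999, 0.039, -0.0]
contact_force: [-0.2, -0.7, -0.1]
gripper_width: -0.002
```

```bash
python3 snap.py a6
```

```text
11.0833 [ 0.47473489 -0.24739796  0.07495654] [-0.0852 -0.0004]
```

View pics/a6.png

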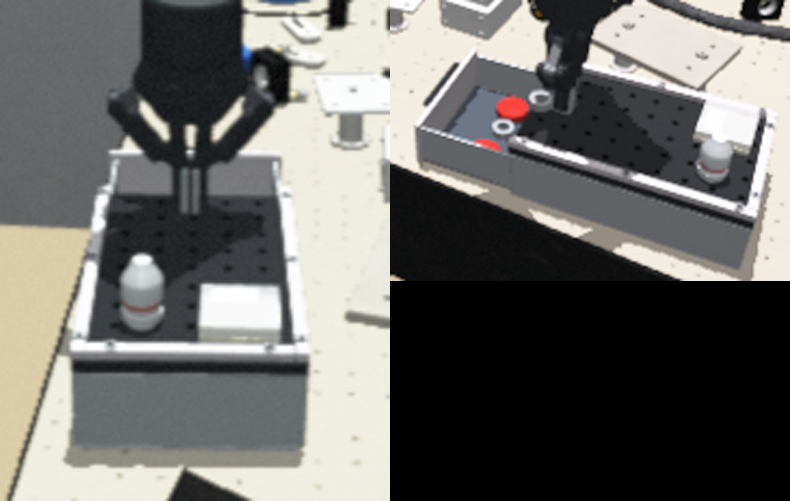

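Collar A is on the drawer floor; collar B is at the edge.

>>> {"name": "carry_out", "arguments": {"moves": [[[0,0,0,0,-0.2,0,-1],[0,0,0,0,-0.2,0,-1],[0,0,0,0,-0.2,0,-1],[0,0,0,0,-0.2,0,-1],[0,0,0,0,-0.2,0,-1],[0,0,0,0,0,0,-1],[0,0,0,0,0,0,-1]]]}}

```text
time: 11.77
tool_pos: [0.472, -0.2087, 0.0753]
tool_rot: [0.0, 0.999, 0.039, -0.0]
contact_force: [-0.3, -0.0, 0.7]
gripper_width: -0.001
```

>>> {"name": "carry_out", "arguments": {"moves": [[[0,0,0,0,0,-0.8,-1],[0,0,0,0,0,-0.8,-1],[0,0,0,0,0,-0.8,-1],[0,0,0,0,0,0,-1]]]}}

```text
time: 12.1
tool_pos: [0.4757, -0.2118, 0.1795]
tool_rot: [0.004, 0.999, 0.038, 0.005]
contact_force: [0.8, -0.9, 1.1]
gripper_width: -0.003
```

```bash
python3 snap.py a7; python3 - <<'E'
from plant import grab_frame
import cv2
cv2.imwrite('pics/w3.png',grab_frame('wrist')['frame'][:,:,::-1])
E
```

```text
12.1 [ 0.47572454 -0.21177683  0.17948286] [-0.1206  0.0034]
```

View pics/a7.png

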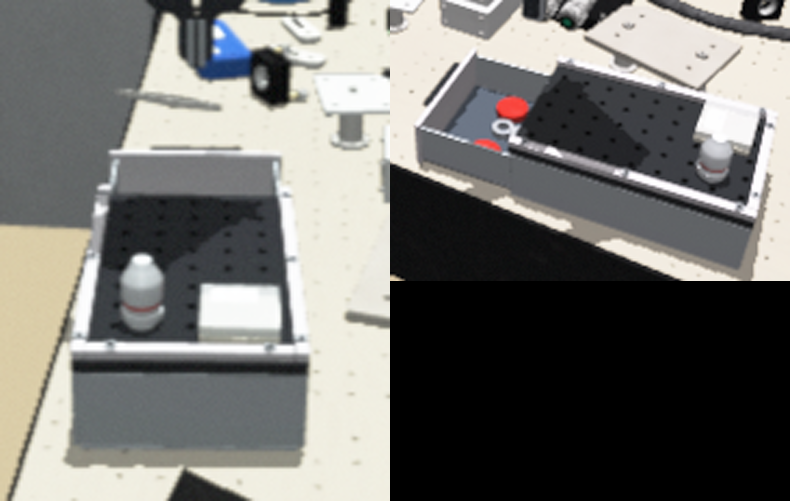

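View pics/w3.png

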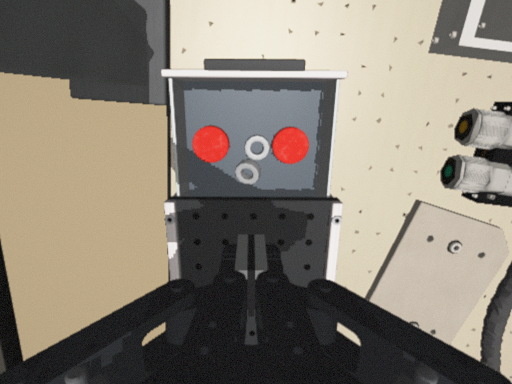

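>>> {"name": "carry_out", "arguments": {"moves": [[[0,0,0,0,-0.75,0,-1],[0,0,0,0,-0.75,0,-1],[0,0,0,0,-0.75,0,-1],[0,0,0,0,-0.75,0,-1],[0,0,0,0,-0.75,0,-1],[0,0,0,0,0,0,-1]]]}}

```text
time: 12.75
tool_pos: [0.4588, -0.0557, 0.1688]
tool_rot: [-0.002, 0.999, 0.04, -0.002]
contact_force: [0.2, -0.5, 0.7]
gripper_width: 0.001
```

>>> {"name": "carry_out", "arguments": {"moves": [[[0,0,0,0,0,0.7,-1],[0,0,0,0,0,0.7,-1],[0,0,0,0,0,0.7,-1],[0,0,0,0,0,0.6,-1],[0,0,0,0,0,0.5,-1],[0,0,0,0,0,0.4,-1],[0,0,0,0,0,0,-1]]]}}

```text
time: 13.33
tool_pos: [0.456, -0.059, 0.0219]
tool_rot: [-0.002, 0.999, 0.038, -0.005]
contact_force: [-0.3, 0.1, 0.1]
gripper_width: -0.002
```

```bash
python3 snap.py a8
```

```text
13.3333 [ 0.45603805 -0.05901486  0.02185776] [-0.2745 -0.0044]
```

View pics/a8.png

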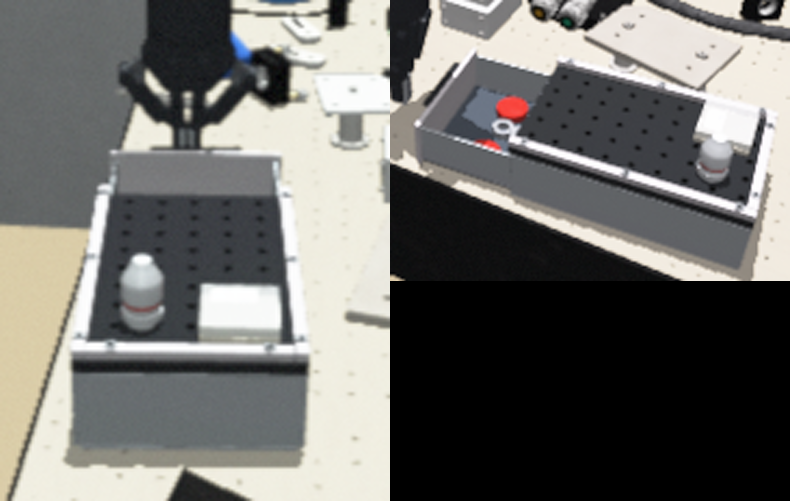

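>>> {"name": "carry_out", "arguments": {"moves": [[[0,0,0,0,0.2,-0.3,-1],[0,0,0,0,0.2,-0.25,-1],[0,0,0,0,0.2,0,-1],[0,0,0,0,0.2,0,-1],[0,0,0,0,0.2,0,-1],[0,0,0,0,0.2,0,-1],[0,0,0,0,0.2,0,-1],[0,0,0,0,0.2,0,-1]]]}}

```text
time: 14.1
tool_pos: [0.4652, -0.1241, 0.049]
tool_rot: [-0.0, 0.999, 0.038, -0.0]
contact_force: [0.7, 2.4, 1.3]
gripper_width: -0.0
```

```bash
python3 snap.py a9
```

```text
14.1 [ 0.46522274 -0.12413377  0.04899323] [-0.2088 -0.0003]
```

View pics/a9.png

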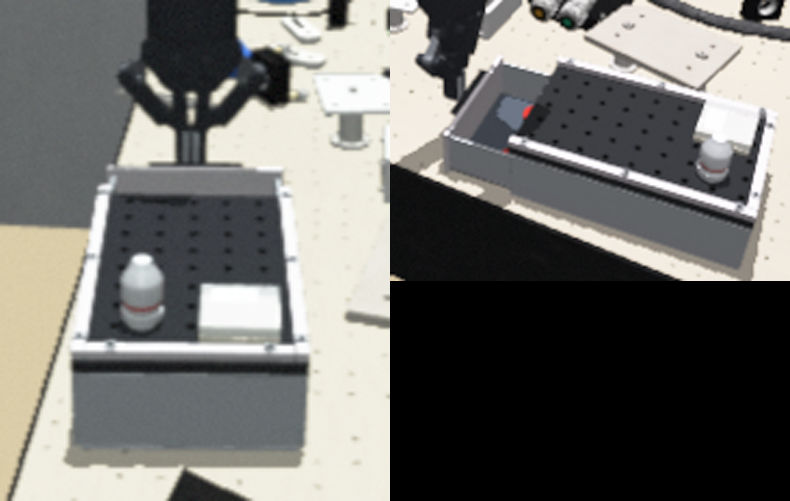

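>>> {"name": "carry_out", "arguments": {"moves": [[[0,0,0,0,0.19,0.1,-1],[0,0,0,0,0.19,0,-1],[0,0,0,0,0.19,0,-1],[0,0,0,0,0.19,0,-1],[0,0,0,0,0.19,0,-1],[0,0,0,0,0.19,0,-1],[0,0,0,0,0.19,0,-1],[0,0,0,0,0.1,0,-1]]]}}

```text
time: 14.87
tool_pos: [0.4698, -0.1817, 0.0453]
tool_rot: [0.0, 0.999, 0.038, -0.0]
contact_force: [-0.8, 0.9, -1.0]
gripper_width: -0.003
```

>>> {"name": "carry_out", "arguments": {"moves": [[[0,0,0,0,0.08,0,-1],[0,0,0,0,0.06,0,-1],[0,0,0,0,0,0,-1]]]}}

```text
time: 15.12
tool_pos: [0.4706, -0.1868, 0.0456]
tool_rot: [0.001, 0.999, 0.038, 0.0]
contact_force: [0.4, -0.2, 0.1]
gripper_width: 0.004
```

>>> {"name": "carry_out", "arguments": {"moves": [[[0,0,0,0,0.08,0,-1],[0,0,0,0,0.05,0,-1],[0,0,0,0,0,0,-1]]]}}

```text
time: 15.37
tool_pos: [0.4709, -0.1915, 0.0456]
tool_rot: [0.0, 0.999, 0.038, 0.0]
contact_force: [0.5, 0.7, 0.9]
gripper_width: 0.001
```

>>> {"name": "carry_out", "arguments": {"moves": [[[0,0,0,0,0.05,0,-1],[0,0,0,0,0.05,0,-1],[0,0,0,0,0,0,-1]]]}}

```text
time: 15.62
tool_pos: [0.471, -0.1917, 0.0456]
tool_rot: [-0.004, 0.999, 0.038, -0.0]
contact_force: [-1.2, 14.7, 7.5]
gripper_width: 0.002
```

>>> {"name": "carry_out", "arguments": {"moves": [[[0,0,0,0,0.02,0,-1],[0,0,0,0,0,0,-1],[0,0,0,0,0,0,-1]]]}}

```text
time: 15.87
tool_pos: [0.471, -0.1917, 0.0455]
tool_rot: [-0.005, 0.999, 0.038, -0.0]
contact_force: [-1.4, 17.1, 9.5]
gripper_width: -0.001
```

>>> {"name": "carry_out", "arguments": {"moves": [[[0,0,0,0,-0.3,0,-1],[0,0,0,0,-0.6,0,-1],[0,0,0,0,-0.7,0,-1],[0,0,0,0,-0.5,-0.6,-1],[0,0,0,0,0,-0.8,-1],[0,0,0,0,0,-0.8,-1],[0,0,0,0,0,-0.8,-1],[0,0,0,0,0,0,-1]]]}}

```text
time: 16.53
tool_pos: [0.4688, -0.114, 0.1736]
tool_rot: [0.004, 0.999, 0.039, 0.007]
contact_force: [0.9, -0.1, 1.1]
gripper_width: 0.001
```

```bash
python3 snap.py b1; python3 - <<'E'
from plant import state,grab_frame
from h import *
s=state();f=grab_frame('wrist');g=wcam(s,f);pickle.dump((s,f),open('w4.pkl','wb'))
cv2.imwrite('pics/w4.png',f['frame'][:,:,::-1])
E
```

```text
16.5333 [ 0.46878793 -0.11395438  0.17359025] [-0.2187  0.004 ]
```

View pics/b1.png

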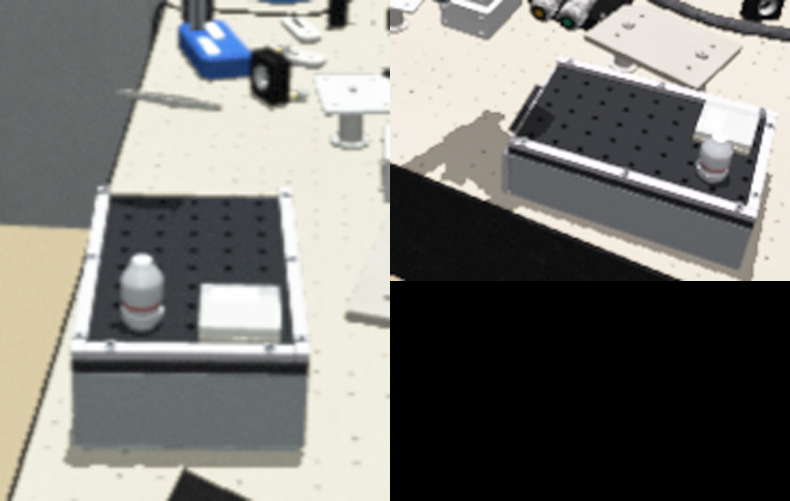

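View pics/w4.png

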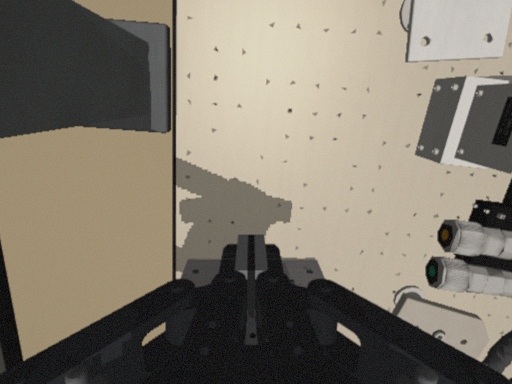

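```bash
python3 - <<'E'
from plant import state,grab_frame
from h import *
f=grab_frame('scene');fs=pickle.load(open('f0.pkl','rb'))['scene']
print(ris(cast(f,289.7,200.2,.059)),ris(cast(f,281.9,222.5,.059)))
d=np.abs(f['frame'].astype(int)-fs['frame']).max(2)
for n,(x0,y0,x1,y1) in {'mount':(165,155,195,182),'boxobj':(360,200,400,250)}.items():
    print(n,np.percentile(d[y0:y1,x0:x1],[50,95,100]))
a=cv2.resize(f['frame'][185:245,260:340,::-1],None,fx=8,fy=8,interpolation=cv2.INTER_CUBIC);cv2.imwrite('pics/c1.png',a)
print(state()['contact_force'])
E
```

```text
[-0.1325  0.0362] [-0.1213 -0.0427]
mount [5. 8. 9.]
boxobj [4. 7. 9.]
[ 0.08217252 -0.03319359  0.22607398]
```

View pics/c1.png

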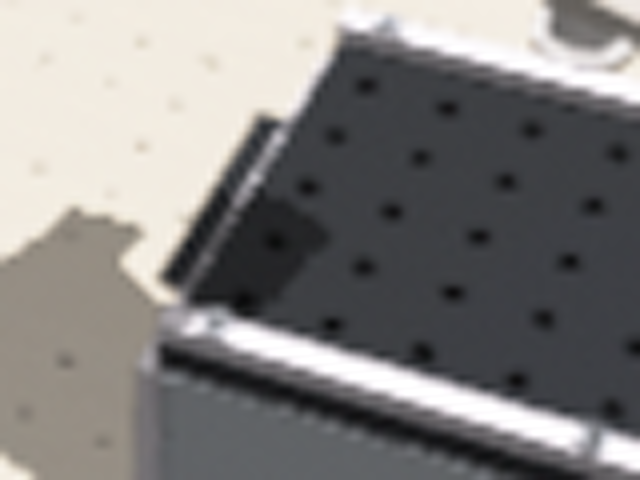

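```bash
python3 - <<'E'
from h import *
f=pickle.load(open('f0.pkl','rb'))['scene']
print(ris(cast(f,293.1,199.4,.059)),ris(cast(f,280.4,219.4,.059)))
from plant import ticket
ticket.job_done()
E
```

```text
[-0.1262  0.0422] [-0.128  -0.0348]
the job is handed in; nothing more can be done
```

I swept both red caps and both steel collars over the riser's front edge into the drawer with the shut fingers. I then pushed the drawer shut by its pull strip and handed the job in at about 17 s of the 58 s allowed. The hand-in gives no verdict, so what follows is from my own checks.

- **Contents:** the wrist picture taken before the drawer was pushed in shows all four parts lying flat on its floor. They could not be seen once it was shut, so their final rest inside is not directly checked.
- **Drawer:** the fingers stopped against it at the closed position, with about 15–17 N of push. I measured the pull strip's edge at x = -126 to -128 mm in the riser frame, against -129 mm for fully shut, so within my measuring error. An earlier, rougher pick of the same edge gave -121 to -133 mm.
- **Bystanders:** the sample box, objective and mirror mount look unchanged between the first and last scene pictures.
- **Robot:** it is clear of everything, and the wrist force reads about zero.

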